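# Stand the stay post and hold the guard flap at balance

## Task

Get the welding fixture ready for its stay to be tacked on: take the longest of the three pins from the rack and stand it all the way down in the bore of the fixture, and let go of it. Then take the hinged guard flap by its handle, swing it up from its rest to its balance point, straight upright, without letting it go over to the other side, and finish holding it there, steady and still gripped or supported by the fingers. Leave the other pins and everything else on the bench where they are.

Things in the scene. Friction and masses are not known exactly. Their poses are not given: they have to be found in the camera images.
- fixture: steel welding fixture bolted to the table: base plate 110 x 250 x 35 mm high; origin at the centre of its underside on the table, z up. Its y axis runs along the 250 mm length and is parallel to the flap's hinge; the flap at rest leans to its -x side (towards the robot, fixture yaw within 0.4 rad of the world's). Flap near the +y end, bore near the -y end.
- bore (a point): centre of the mouth of the round bore in the fixture's base, at the top face (35 mm above the table, fixture frame (0, -85, 35) mm). Bore 23 mm in diameter, 30 mm deep, 2 mm chamfer, blind.
- flap_hinge (a point): middle of the flap's hinge axis, fixture frame (0, 40, 60) mm; the axis is level, along fixture y.
- flap_panel (a point): middle of the flap's panel, 62 mm from the hinge axis: aluminium plate 120 mm wide and 5 mm thick (11 mm at its upper rim), its rim 120 mm from the hinge axis. Flap mass about 0.35 kg, symmetrical about its plane.
- flap_bar (a point): middle of the flap's handle bar, 165 mm from the hinge axis in the plane of the flap: a D handle of 12 mm round steel bar on the rim, the bar parallel to the hinge, 84 mm clear between its two stems, 39 mm clear between bar and rim. The bar can turn between finger pads: it can be pinched from above and led round the arc.
- flap (a joint): flap angle in rad: 0 = straight upright, which is the balance point; negative = leaning to fixture -x (towards the robot), where it starts, resting on its stops at -1.0; positive = over to the far side (stops at +1.0). Almost frictionless hinge: left alone it falls to one side or the other. Rubber-topped stops 82 mm high stand on both sides of the hinge.
- rack: fixed aluminium pin rack 60 x 190 x 30 mm high, origin at the centre of its underside; three holes 23 mm in diameter, 22 mm deep, on its y axis at -62, 0 and +62 mm. The fixture and the rack may change sides, and the pins may stand in any of the holes.
- post: the stay post, the longest pin: plain round steel, 20 mm in diameter, 120 mm long, about 0.28 kg, chamfered foot; origin at the centre of its foot, z along it upwards; stands in a rack hole, foot 8 mm above the table, 98 mm of it above the rack.
- short_pin: bystander: plain round steel pin 20 mm in diameter, 80 mm long, in the rack; origin at its foot.
- headed_pin: bystander: steel pin 20 mm in diameter, 95 mm long, with a wider 32 mm head, in the rack; origin at its foot.
- pipe_offcut: bystander: copper-coloured pipe ring 76 mm in diameter, 70 mm high, standing on the table beyond the work; origin at its underside.
- angle_piece: bystander: steel L-shaped angle, 100 x 50 mm foot, 66 mm high, on the table beyond the work; origin at its underside.
- hammer: bystander: hammer lying on the table at the robot's left.
- wire_brush: bystander: hand brush lying on the table close in front of the robot.
- wrench: bystander: wrench lying on the table at the robot's right.
- spray_can: bystander: grey can 56 mm in diameter, 100 mm high, standing on the table beyond the work, left.

How it is judged:
On the way, in this order (a step that is already met when the one before it is completed fails the run):
1. the longest pin stands fully down in the fixture's bore and is let go (horizontal distance between post and bore below 0.005 m and z of post in the frame of bore below -0.025 m and angle between post's own z axis and vertical below 0.12 rad and contact force between post and the arm below 0.1 N and contact force between post and the fingers below 0.1 N), for 0.2 s.
2. the flap is steady at its balance point in the fingers (value of joint flap between -0.08 and 0.08 rad and velocity of joint flap between -0.15 and 0.15 rad/s and contact force between flap and the fingers above 0.3 N), for 0.3 s.
At the end, for the whole second after the job is handed in: the flap is within 0.08 rad (4.6 degrees) of upright, moving slower than 0.1 rad/s, touched by the fingers with at least 0.3 N and not leaning on the post; the longest pin stands untouched in the bore, its foot at least 25 mm below the mouth, within 5 mm of its axis and tilted less than 0.12 rad (all of step 1 and value of joint flap between -0.08 and 0.08 rad and velocity of joint flap between -0.1 and 0.1 rad/s and contact force between flap and the fingers above 0.3 N and contact force between flap and post below 0.1 N); the arm keeps its last pose, push and grip.
It fails at once if the flap goes over to the far side (beyond 0.3 rad past upright) (value of joint flap above 0.3 rad).
It fails at once if another pin or other loose thing on the bench is moved by more than 40 mm (distance of any of short_pin, headed_pin, pipe_offcut, angle_piece, hammer, wire_brush, wrench, spray_can from where it was at the start of the episode above 0.04 m).
It also fails if it takes over 61 s, if anything falls off the work surface, if the arm or the gripper's body presses on something with over 40 N, if the wrist force passes 120 N, or if a joint passes its speed limit or range.

## Robot

A 6-joint arm with a two-finger parallel gripper is mounted at the origin on the work surface. World frame = base frame: x ahead of the robot, y to its left, z up, the work surface at z = 0. Lengths are in m, angles in rad, forces in N, time in s.
With the tool pointing down it reaches from about 0.3 to 0.95 m from the base axis. Payload 3.1 kg.
Tool frame: the origin (TCP) lies at the very end of the fingers, on their centre line; the grasp point (between the pads) lies 19 mm behind it; z points along the fingers, y is the direction in which the jaws open and shut (so a half turn about z gives the same grasp; the last joint's range is limited). The gripper opens to 85 mm and grips with 20 to 120 N. Pads are 22 mm wide; open, the fingers measure 114 mm over their backs; the gripper's body (76 mm by 85 mm) begins 54 mm behind the grasp point. The pads swing forward as they close: fully open they stand 13 mm farther back than shut.
Start: joints at [1.268, 0.308, 1.634, -0, 1.2, -0.07], TCP at [0.144, 0.608, 0.231] pointing down, gripper open.
Joint ranges: [-3.06, 3.06], [-0.79, 1.96], [0.05, 2.63], [-1.19, 4.34], [0.05, 2.64], [-2.94, 2.94]. Speed limits (rad/s): [2.79, 2.79, 3.14, 3.14, 3.14, 3.14].

## Interface

Orientations are given as a unit quaternion [w, x, y, z].
In Python, from workcell import get_state, capture, camera_model, finish_job gives the robot as it stands.
- The arm moves only by the tool jog_arm, never from a script. Its argument "increments" is a list of rows, each a list of 5 numbers: the finger opening in mm, from 0 to 85.4, then the shift along the tool's x, y, z in mm, then the turn about the tool's z in rad. A call has exactly 8 rows; each row is the pose to reach, as a shift and turn from the pose measured when the call began, along the tool's axes at that moment; what a row does not reach only later rows make up. A row lasts 1/12 s, in which the tool goes at most 41.7 mm and 7.16 degrees, less where a joint would pass 70% of its speed; a pose out of reach is approached as far as the arm can. A call with a gripper value outside its range is refused whole. The fingers move at their own pace and stop on an object; "newtons" is the grip in N (left out, the last holds). Time passes only in rows, so rows that repeat a pose let the fingers close, or fill a call up. It gives the time, the measured TCP pose, the force and the opening at its end, in the units of the state.
- get_state(): the state, without advancing time (a new reading comes with each control period).
- capture(name): name is "scene" or "top"; returns the picture (384x512x3 uint8, red, green, blue); there is no depth.
- camera_model(name): a dict with "intrinsics" (3x3 intrinsics, pixels), "R" (3x3) and "t" (3): a world point X has camera coordinates R X + t. Camera axes: x right, y down, z forward; pixel columns grow to the right and rows downward; lengths in m; the calibration is good to about 2 mm. A picture is of the moment at which its call begins. camera_model takes no time and is no camera call.
- finish_job(): hands the job in, once; it reports no verdict.
The state is a dict: "clock": time; "joints": joint angles; "qd": joint speeds; "joint_efforts": joint torques, N m; "eef_pos": TCP position; "ee_rot": TCP orientation; "force": force on the tool from outside, world axes, zero at the start; "torque": the same for the moment, N m; "grip_width": opening from 0.0 (shut) to 1.0 (fully open).
Only numpy, scipy, OpenCV 4.12 (cv2) and the standard library are available. Lean on these libraries where they do the work, as an engineer would, in place of code of your own. Each camera call takes 0.05 s, during which the arm holds its last target. There are 200 camera calls.

## Working session

There is one attempt and no reset: what is moved stays moved. The work goes in short steps, Python scripts to look and compute and a tool call to move; the robot and the scene stay as the last step left them, time stands still between calls to the robot, and variables do not carry over. Pictures are saved under pics/ and viewed, about 8 in all and at most 12, crops included, and the job is handed in when it is done.

Besides the shell and the picture viewer there is one more tool, called after "Request:" by a JSON object that holds its "method" and its "body". jog_arm: Moves the arm, as the interface text tells. Its arguments: {"type":"object","properties":{"increments":{"type":"array"},"newtons":{"type":"number"}},"required":["increments"]}

```bash
mkdir -p pics; python3 - <<'E'
from workcell import *
import cv2,numpy as np
for n in("scene","top"):
    im=capture(n); cv2.imwrite(f"pics/{n}0.png",cv2.resize(im[:,:,::-1],(800,600),interpolation=cv2.INTER_CUBIC))
    np.save(f"pics/{n}0.npy",im)
    m=camera_model(n);print(n,np.round(m["intrinsics"],1).tolist(),np.round(m["R"],4).tolist(),np.round(m["t"],4).tolist())
s=get_state();print(s)
E
```

```text
scene [[466.3, 0.0, 260.7], [0.0, 466.3, 188.9], [0.0, 0.0, 1.0]] [[-0.748, 0.6634, -0.0212], [0.396, 0.4204, -0.8164], [-0.5326, -0.619, -0.5771]] [0.4477, -0.1176, 1.766]
top [[432.1, 0.0, 268.6], [0.0, 432.1, 189.9], [0.0, 0.0, 1.0]] [[0.0043, -0.9998, 0.0186], [-0.9899, -0.0069, -0.1419], [0.142, -0.0178, -0.9897]] [-0.0246, 0.5826, 1.283]
{'clock': 0.1, 'joints': array([ 1.26831393e+00,  3.08922553e-01,  1.63506020e+00, -2.46324576e-05,
        1.19970934e+00, -6.97219970e-02]), 'qd': array([-0.00105702, -0.00208695, -0.0022461 ,  0.00066105,  0.00054912,
       -0.00061172]), 'joint_efforts': array([ 1.97632289e-04, -4.16405010e+01, -2.77645826e+01, -5.15347722e-06,
        3.98249060e-03, -1.69330252e-05]), 'eef_pos': array([0.14398861, 0.60741797, 0.2301586 ]), 'ee_rot': array([-1.82953885e-04,  1.16113151e-01,  9.93235437e-01, -1.03371460e-03]), 'force': array([ 0.34705749, -0.23886142,  0.21422947]), 'torque': array([-0.00583597,  0.02872341,  0.00788142]), 'grip_width': 0.9970959404483368}
```

View pics/scene0.png

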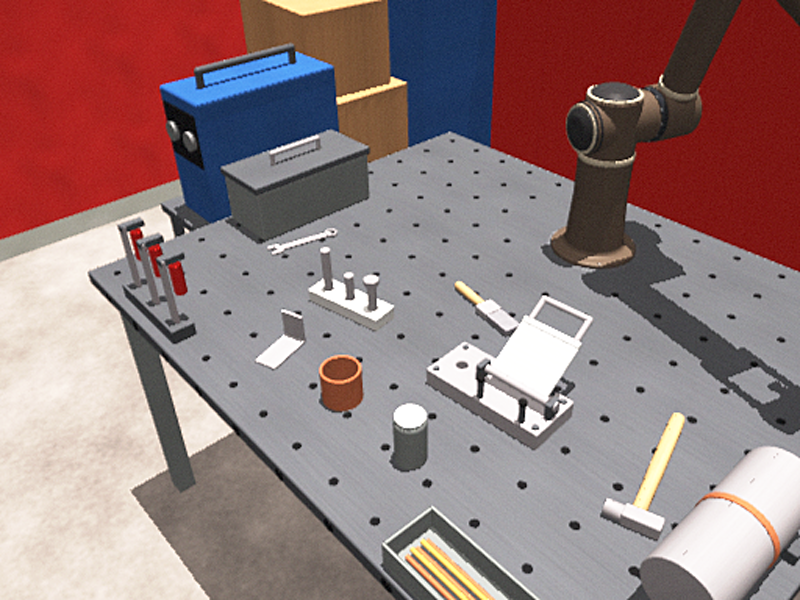

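View pics/top0.png

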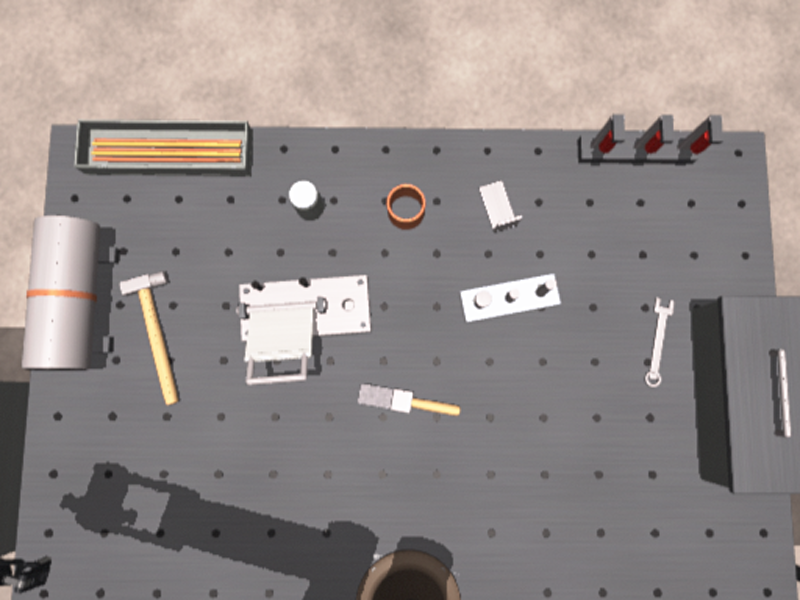

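The scene view shows the rack left with the tall post at about (327,268) and the fixture at (500,390). The top view shows the fixture at (305,305), bore at (348,305), rack at (510,297), and the post at the right end at (543,290). Next I'll zoom for accurate corners.

```bash
python3 - <<'E'
import cv2,numpy as np
t=np.load("pics/top0.npy")[:,:,::-1];s=np.load("pics/scene0.npy")[:,:,::-1]
def c(im,x,y,w,h):
    o=cv2.resize(im[y:y+h,x:x+w],(400,300),interpolation=cv2.INTER_CUBIC)
    k=400//w if 400%w==0 else 400/w
    for i in range(x-x%10+10,x+w,10):
        X=int((i-x+.5)*400/w);cv2.line(o,(X,0),(X,6),(0,0,255),1);cv2.putText(o,str(i),(X-9,16),0,.32,(0,255,255),1)
    for i in range(y-y%10+10,y+h,10):
        Y=int((i-y+.5)*400/w);cv2.line(o,(0,Y),(6,Y),(0,0,255),1);cv2.putText(o,str(i),(8,Y+3),0,.32,(0,255,255),1)
    return o
cv2.imwrite("pics/z.png",np.vstack([np.hstack([c(t,147,172,100,75),c(t,287,156,80,60)]),np.hstack([c(s,268,185,112,84),c(s,190,152,80,60)])]))
E
```

```text
(no output)
```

View pics/z.png

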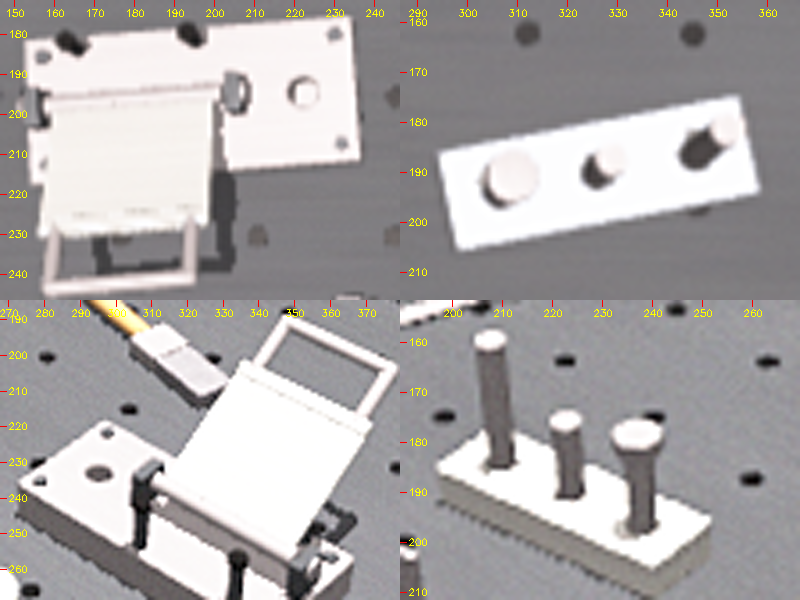

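```bash
cat > h.py <<'E'
from workcell import *
import numpy as np
from scipy.optimize import least_squares
from scipy.spatial.transform import Rotation as Ro
M={n:camera_model(n) for n in("scene","top")}
def proj(n,X):
    m=M[n];c=np.atleast_2d(X)@m["R"].T+m["t"];p=c@m["intrinsics"].T;return p[:,:2]/p[:,2:]
def ray(n,px,z):
    m=M[n];d=m["R"].T@np.linalg.solve(m["intrinsics"],[*px,1]);o=-m["R"].T@m["t"];return o+d*(z-o[2])/d[2]
def tri(obs):
    return least_squares(lambda X:np.concatenate([proj(n,X)[0]-p for n,p in obs]),[.5,0,.1])
def w(f,P): # f=(x,y,yaw)
    c,s=np.cos(f[2]),np.sin(f[2]);P=np.atleast_2d(P)
    return np.c_[f[0]+c*P[:,0]-s*P[:,1],f[1]+s*P[:,0]+c*P[:,1],P[:,2]]
def rel(target,yaw_jaw): # shift in tool axes to world target, turn so that tool y lies along yaw_jaw (mod pi)
    s=get_state();q=s["ee_rot"];R=Ro.from_quat([*q[1:],q[0]]).as_matrix()
    y=np.arctan2(R[1,1],R[0,1]);d=(yaw_jaw-y+np.pi/2)%np.pi-np.pi/2
    print("shift mm",np.round(R.T@(np.array(target)-s["eef_pos"])*1e3,1),"turn",round(-d,3),"tcp",np.round(s["eef_pos"],4),"jaw",round(y,3),"F",np.round(s["force"],1),"t",s["clock"],"q",np.round(s["joints"],2))
E
python3 - <<'E'
from h import *
A=lambda p:np.array(p)/4+[146.5,171.5]
B=lambda p:np.array(p)/5+[286.5,155.5]
C=lambda p:np.array(p)/(400/112)+[267.5,184.5]
D=lambda p:np.array(p)/5+[189.5,151.5]
h=.035
F=[("top",A((350,16)),(.055,-.125,h)),("top",A((360,160)),(-.055,-.125,h)),("top",A((24,40)),(.055,.125,h)),("top",A((303,93)),(0,-.085,h)),
("scene",C((18,184)),(.055,-.125,h)),("scene",C((106,121)),(-.055,-.125,h)),("scene",C((352,258)),(-.055,.125,h)),("scene",C((98,173)),(0,-.085,h))]
h=.03
K=[("top",B((40,155)),(.03,.095,h)),("top",B((340,96)),(.03,-.095,h)),("top",B((360,190)),(-.03,-.095,h)),("top",B((59,250)),(-.03,.095,h)),
("scene",D((36,168)),(.03,-.095,h)),("scene",D((311,218)),(-.03,.095,h)),("scene",D((254,272)),(.03,.095,h))]
out=[]
for G in(F,K):
  for sel in("all","top","scene"):
    g=[o for o in G if sel in("all",o[0])]
    r=least_squares(lambda f:np.concatenate([proj(n,w(f,P))[0]-p for n,p,P in g]),[.5,0,0])
    print(sel,np.round(r.x,4),np.round(r.fun,1))
    if sel=="all":out.append(r.x)
print("bore",w(out[0],(0,-.085,.035)),"hole",w(out[1],[(0,-.062,.03)]))
print("bore rays",ray("top",A((303,93)),.035),ray("scene",C((98,173)),.035))
p=[("top",B((325,132))),("scene",D((91,41)))]
r=tri(p);print("post top",r.x,r.fun,[ray(*q,.128) for q in p])
a=-1.
b=w(out[0],[(.165*np.sin(a),.04+d,.06+.165*np.cos(a)) for d in(-.048,.048)]);print("bar ends",b,[(proj("top",b)-[146.5,171.5])*4])
np.save("fit.npy",np.array(out))
rel([*r.x[:2],.2],out[0][2])
E
```

```text
all [0.5619 0.205  0.0798] [ 0.3  0.4  0.1 -0.2  0.5  0.2  0.1 -0.3 -0.   0.1 -0.2  0.2  0.6  0.4
  0.3  0.1]
top [0.5619 0.2058 0.0791] [ 0.   0.4 -0.2 -0.2  0.3  0.1 -0.1 -0.3]
scene [0.5617 0.204  0.0777] [-0.2 -0.2 -0.3 -0.1  0.4  0.3  0.1 -0.1]
all [ 0.5852 -0.2011  0.202 ] [ 0.   0.  -0.5  0.1 -0.1  0.   0.2 -0.1  0.   0.2 -0.2  0.6 -0.2 -1.2]
top [ 0.5853 -0.2014  0.2015] [ 0.1 -0.  -0.4  0.1 -0.1  0.   0.3 -0.1]
scene [ 0.5855 -0.2002  0.2028] [ 0.1  0.3 -0.   0.8 -0.1 -1. ]
bore [[0.56865807 0.12027037 0.035     ]] hole [[ 0.59762229 -0.26182986  0.03      ]]
bore rays [0.56758726 0.12068894 0.035     ] [0.56899525 0.11937642 0.035     ]
post top [ 0.59599514 -0.25944484  0.12870668] [ 0.26722254 -0.29718345  0.44810289  0.09362743] [array([ 0.59523782, -0.25880263,  0.128     ]), array([ 0.59608365, -0.26191475,  0.128     ])]
bar ends [[0.42411955 0.18595839 0.14914988]
 [0.41646751 0.28165293 0.14914988]] [array([[189.68806583, 276.94042593],
       [ 49.92253666, 287.46829157]])]
shift mm [-639.8 -739.2   31.6] turn 1.258 tcp [0.144  0.6074 0.2302] jaw 1.338 F [ 0.3 -0.2  0.2] t 0.1 q [ 1.27  0.31  1.64 -0.    1.2  -0.07]
```

Request:
{"method": "jog_arm", "body": {"increments": [[60, -27, -31, 0, 0.11], [60, -54, -62, 0, 0.22], [60, -81, -93, 0, 0.33], [60, -108, -124, 0, 0.44], [60, -135, -155, 0, 0.55], [60, -162, -186, 0, 0.66], [60, -189, -217, 0, 0.77], [60, -213, -246, 0, 0.88]]}}

```text
clock: 0.77
eef_pos: [0.2948, 0.3166, 0.2303]
ee_rot: [0.0, 0.53, 0.848, -0.001]
force: [1.3, 0.4, -0.2]
grip_width: 0.707
```

```bash
python3 -c "
from h import *
rel([.5965,-.2605,.2],.08);print(get_state()['grip_width'])"
```

```text
shift mm [-650.9   18.8   31.6] turn 0.373 tcp [0.2948 0.3166 0.2303] jaw 0.453 F [ 1.3  0.4 -0.2] t 0.7667 q [ 0.72 -0.07  2.06 -0.    1.15  0.27]
0.7069153205189318
```

Request:
{"method": "jog_arm", "body": {"increments": [[60, -41, 1, 0, 0.1], [60, -82, 2, 0, 0.2], [60, -123, 3, 0, 0.3], [60, -164, 5, 0, 0.37], [60, -205, 6, 0, 0.37], [60, -246, 7, 0, 0.37], [60, -287, 8, 0, 0.37], [60, -328, 9, 0, 0.37]]}}

```text
clock: 1.43
eef_pos: [0.4465, 0.0236, 0.2308]
ee_rot: [0.001, 0.677, 0.736, -0.001]
force: [0.6, 0.0, 0.4]
grip_width: 0.705
```

```bash
python3 -c "
from h import *
rel([.5965,-.2605,.2],.08)"
```

```text
shift mm [-295.4  126.1   31.4] turn 0.002 tcp [0.4465 0.0236 0.2308] jaw 0.082 F [0.6 0.  0.4] t 1.4333 q [-0.04 -0.04  2.03 -0.    1.15 -0.12]
```

Request:
{"method": "jog_arm", "body": {"increments": [[60, -37, 16, 0, 0], [60, -74, 32, 0, 0], [60, -111, 48, 0, 0], [60, -148, 63, 0, 0], [60, -185, 79, 0, 0], [60, -222, 95, 0, 0], [60, -259, 111, 0, 0], [60, -295, 126, 0, 0]]}}

```text
clock: 2.1
eef_pos: [0.5967, -0.2619, 0.2305]
ee_rot: [0.0, 0.678, 0.735, -0.001]
force: [0.5, 0.3, 0.5]
grip_width: 0.702
```

```bash
python3 -c "
from h import *
rel([.5965,-.2605,.081],.08)"
```

```text
shift mm [  1.7   0.2 149.5] turn 0.002 tcp [ 0.5967 -0.2619  0.2305] jaw 0.082 F [0.5 0.3 0.5] t 2.1 q [-0.48  0.36  1.57 -0.    1.22 -0.56]
```

Request:
{"method": "jog_arm", "body": {"increments": [[60, 1, 0, 30, 0], [60, 1, 0, 60, 0], [60, 2, 0, 90, 0], [60, 2, 0, 120, 0], [60, 2, 0, 138, 0], [60, 2, 0, 149, 0], [60, 2, 0, 149, 0], [60, 2, 0, 149, 0]]}}

```text
clock: 2.77
eef_pos: [0.5961, -0.2601, 0.0812]
ee_rot: [-0.0, 0.678, 0.735, -0.001]
force: [0.6, 0.5, 0.4]
grip_width: 0.7
```

Request:
{"method": "jog_arm", "body": {"increments": [[0, 0, 0, 0, 0], [0, 0, 0, 0, 0], [0, 0, 0, 0, 0], [0, 0, 0, 0, 0], [0, 0, 0, 0, 0], [0, 0, 0, 0, 0], [0, 0, 0, 0, 0], [0, 0, 0, 0, 0]], "newtons": 80}}

```text
clock: 3.43
eef_pos: [0.5977, -0.2608, 0.0833]
ee_rot: [0.001, 0.678, 0.735, -0.001]
force: [-0.4, -0.9, 6.5]
grip_width: 0.213
```

```bash
python3 -c "
from h import *
rel([.5965,-.2605,.25],.08);print(get_state()['grip_width']*85.4)"
```

```text
shift mm [-1.000e-01 -1.000e+00 -1.667e+02] turn 0.002 tcp [ 0.5977 -0.2608  0.0833] jaw 0.082 F [-0.4 -0.9  6.5] t 3.4333 q [-0.48  0.52  1.66 -0.    0.96 -0.56]
18.15836637659336
```

Request:
{"method": "jog_arm", "body": {"increments": [[0, 0, 0, -10, 0], [0, 0, 0, -25, 0], [0, 0, 0, -45, 0], [0, 0, 0, -65, 0], [0, 0, 0, -85, 0], [0, 0, 0, -105, 0], [0, 0, 0, -120, 0], [0, 0, 0, -125, 0]]}}

```text
clock: 4.1
eef_pos: [0.5985, -0.2609, 0.2114]
ee_rot: [0.003, 0.678, 0.735, -0.0]
force: [1.5, -0.3, -1.8]
grip_width: 0.215
```

```bash
python3 -c "
from h import *
rel([.5685,.1203,.2],.08);print(get_state()['grip_width']*85.4)"
```

```text
shift mm [382.5   1.3   9.4] turn 0.002 tcp [ 0.5985 -0.2609  0.2114] jaw 0.082 F [ 1.5 -0.3 -1.8] t 4.1 q [-0.48  0.38  1.59 -0.    1.17 -0.56]
18.330729165623854
```

Request:
{"method": "jog_arm", "body": {"increments": [[0, 15, 0, 0, 0], [0, 40, 0, 0, 0], [0, 68, 0, 0, 0], [0, 96, 0, 0, 0], [0, 124, 0, 0, 0], [0, 152, 0, 0, 0], [0, 180, 0, 0, 0], [0, 200, 0, 0, 0]]}}

```text
clock: 4.77
eef_pos: [0.5798, -0.0581, 0.2084]
ee_rot: [0.001, 0.677, 0.736, -0.001]
force: [0.2, -0.2, -2.2]
grip_width: 0.212
```

Request:
{"method": "jog_arm", "body": {"increments": [[0, 25, 0, 0, 0], [0, 55, 0, 0, 0], [0, 85, 0, 0, 0], [0, 115, 0, 0, 0], [0, 140, 0, 0, 0], [0, 160, 0, 0, 0], [0, 175, 0, 0, 0], [0, 182, 0, 0, 0]]}}

```text
clock: 5.43
eef_pos: [0.5624, 0.1258, 0.2062]
ee_rot: [-0.001, 0.676, 0.737, -0.002]
force: [0.1, -0.1, -2.8]
grip_width: 0.215
```

```bash
python3 -c "
from h import *
rel([.5685,.1203,.126],.08)"
```

```text
shift mm [-5.9  5.9 80.2] turn 0.005 tcp [0.5624 0.1258 0.2062] jaw 0.085 F [ 0.1 -0.1 -2.8] t 5.4333 q [ 0.15  0.24  1.77 -0.    1.13  0.06]
```

Request:
{"method": "jog_arm", "body": {"increments": [[0, -2, 2, 10, 0], [0, -4, 4, 25, 0], [0, -6, 6, 40, 0], [0, -6, 6, 55, 0], [0, -6, 6, 68, 0], [0, -6, 6, 76, 0], [0, -6, 6, 80, 0], [0, -6, 6, 80, 0]]}}

```text
clock: 6.1
eef_pos: [0.5675, 0.1197, 0.1246]
ee_rot: [-0.002, 0.676, 0.736, -0.003]
force: [0.0, -0.5, -2.5]
grip_width: 0.214
```

```bash
python3 - <<'E'
from h import *
import cv2
rel([.5685,.1203,.126],.08)
def c(n,x,y,w,h):
    im=capture(n)[:,:,::-1];np.save(f"pics/{n}1.npy",im)
    o=cv2.resize(im[y:y+h,x:x+w],(400,600),interpolation=cv2.INTER_CUBIC)
    return o
cv2.imwrite("pics/a1.png",np.hstack([c("top",200,170,40,60),c("scene",268,185,56,84)]))
E
```

```text
shift mm [ 0.6  1.1 -1.5] turn 0.005 tcp [0.5675 0.1197 0.1246] jaw 0.085 F [ 0.  -0.5 -2.5] t 6.1 q [ 0.13  0.35  1.82 -0.    0.98  0.05]
```

View pics/a1.png

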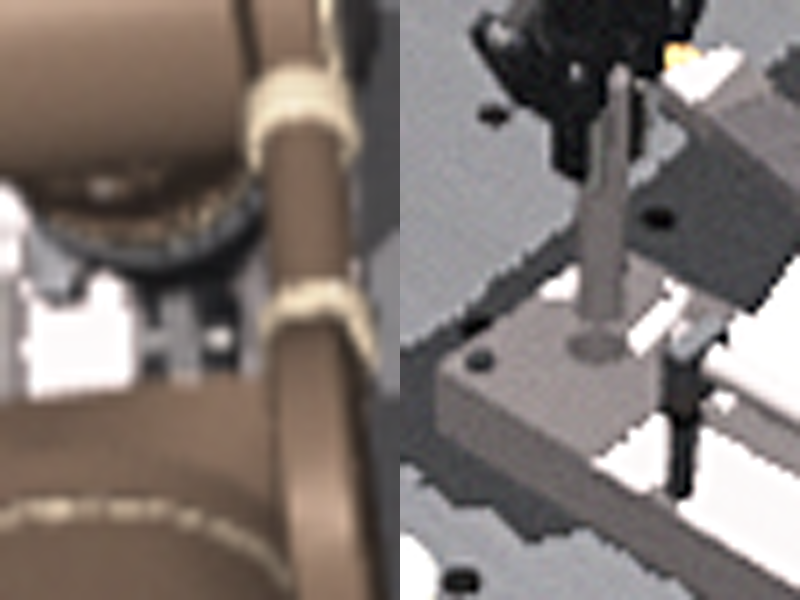

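```bash
python3 - <<'E'
from h import *
for X in([.5685,.1203,.035],[.5675,.1197,.049],[.5675,.1197,.169]):
    p=(proj("scene",X)[0]-[267.5,184.5])*400/56;print(np.round(p))
# local derivative px per mm at foot
X=np.array([.5675,.1197,.049])
for i in range(3): print(np.round((proj("scene",X+np.eye(3)[i]*.001)-proj("scene",X))[0]*400/56,2))
E
```

```text
[198. 347.]
[200. 319.]
[207.  82.]
[-1.73  1.08]
[1.74 1.16]
[ 0.05 -1.88]
```

Request:
{"method": "jog_arm", "body": {"increments": [[0, 1, 1, 0, 0], [0, 1, 1, 2, 0], [0, 1, 1, 5, 0], [0, 1, 1, 9, 0], [0, 1, 1, 13, 0], [0, 1, 1, 17, 0], [0, 1, 1, 20, 0], [0, 1, 1, 22, 0]]}}

```text
clock: 6.87
eef_pos: [0.5693, 0.121, 0.1037]
ee_rot: [-0.001, 0.676, 0.737, -0.002]
force: [-0.1, 0.6, -2.5]
grip_width: 0.215
```

```bash
python3 -c "
from h import *
rel([.5685,.1203,.08],.08)"
```

```text
shift mm [-0.6 -0.8 23.7] turn 0.005 tcp [0.5693 0.121  0.1037] jaw 0.085 F [-0.1  0.6 -2.5] t 6.8667 q [ 0.14  0.38  1.82 -0.    0.94  0.05]
```

No contact force, and the foot should be about 7 mm below the mouth. Continuing down.

Request:
{"method": "jog_arm", "body": {"increments": [[0, 0, 0, 4, 0], [0, 0, 0, 8, 0], [0, 0, 0, 12, 0], [0, 0, 0, 16, 0], [0, 0, 0, 19, 0], [0, 0, 0, 21, 0], [0, 0, 0, 22, 0], [0, 0, 0, 23, 0]]}}

```text
clock: 7.53
eef_pos: [0.5692, 0.121, 0.0805]
ee_rot: [-0.001, 0.676, 0.737, -0.002]
force: [0.2, -0.7, -2.4]
grip_width: 0.213
```

```bash
python3 -c "
from h import *
rel([.5685,.1203,.08],.08)"
```

```text
shift mm [-0.7 -0.8  0.5] turn 0.005 tcp [0.5692 0.121  0.0805] jaw 0.085 F [ 0.2 -0.7 -2.4] t 7.5333 q [ 0.14  0.41  1.83 -0.    0.9   0.05]
```

Request:
{"method": "jog_arm", "body": {"increments": [[0, 0, 0, 1, 0], [0, 0, 0, 2, 0], [0, 0, 0, 2, 0], [45, 0, 0, 2, 0], [45, 0, 0, 2, 0], [45, 0, 0, 2, 0], [45, 0, 0, 2, 0], [45, 0, 0, 2, 0]]}}

```text
clock: 8.2
eef_pos: [0.5693, 0.121, 0.0785]
ee_rot: [-0.001, 0.676, 0.737, -0.002]
force: [0.4, -0.4, 0.2]
grip_width: 0.529
```

Request:
{"method": "jog_arm", "body": {"increments": [[45, 0, 0, -5, 0], [45, 0, 0, -20, 0], [45, 0, 0, -40, 0], [45, 0, 0, -65, 0], [45, 0, 0, -90, 0], [45, 0, 0, -110, 0], [45, 0, 0, -125, 0], [45, 0, 0, -130, 0]]}}

```text
clock: 8.87
eef_pos: [0.5719, 0.1216, 0.2122]
ee_rot: [0.001, 0.676, 0.737, 0.0]
force: [1.0, 0.4, 0.8]
grip_width: 0.528
```

```bash
python3 - <<'E'
from h import *
import cv2
f=np.load("fit.npy")[0];a=-1
bar=w(f,(.165*np.sin(a),.04,.06+.165*np.cos(a)))[0];print(bar)
rel([bar[0],bar[1],.205],f[2])
im=capture("scene")[:,:,::-1]
cv2.imwrite("pics/a2.png",cv2.resize(im[160:270,268:400],(720,600),interpolation=cv2.INTER_CUBIC))
E
```

```text
[0.42029353 0.23380566 0.14914988]
shift mm [ 124.7 -141.6    6.8] turn 0.005 tcp [0.5719 0.1216 0.2122] jaw 0.085 F [1.  0.4 0.8] t 8.8667 q [ 0.14  0.25  1.75 -0.    1.14  0.05]
```

View pics/a2.png

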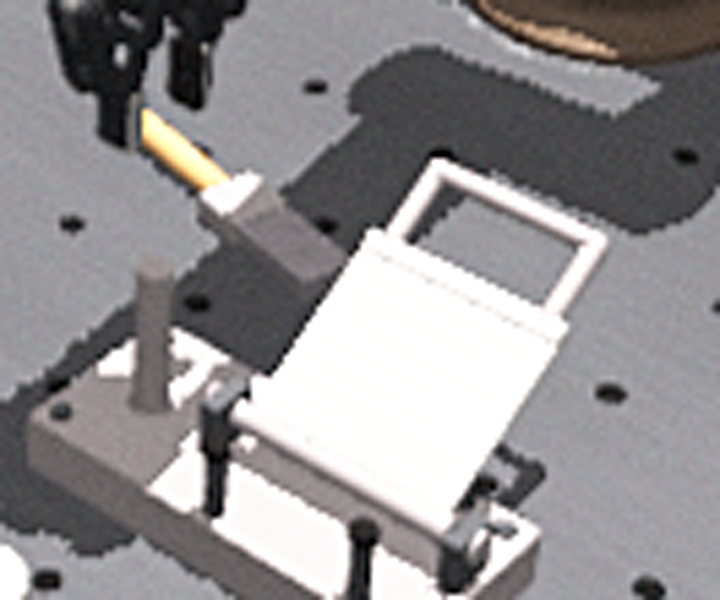

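Request:
{"method": "jog_arm", "body": {"increments": [[34, 15, -17, 0, 0], [34, 32, -36, 0, 0], [34, 50, -57, 0, 0], [34, 70, -79, 0, 0], [34, 90, -102, 0, 0], [34, 107, -122, 0, 0], [34, 119, -135, 0, 0], [34, 125, -141, 0, 0]]}}

```text
clock: 9.58
eef_pos: [0.4177, 0.2347, 0.2099]
ee_rot: [0.0, 0.676, 0.737, -0.002]
force: [0.0, 0.7, 0.5]
grip_width: 0.397
```

```bash
python3 - <<'E'
from h import *
f=np.load("fit.npy")[0];a=-1
bar=w(f,(.165*np.sin(a),.04,.06+.165*np.cos(a)))[0]
rel([bar[0],bar[1],bar[2]-.019],f[2])
S=720/132; k=lambda X:np.round((proj("scene",X)-[267.5,159.5])*S)
print("bar corners pred",k(w(f,[(.165*np.sin(a),.04+d,.06+.165*np.cos(a)) for d in(-.048,.048)])))
b=w(f,(0,-.085,0))[0];print("post top pred",k(b+[0,0,.125]),"tcp",k(get_state()["eef_pos"]))
E
```

```text
shift mm [-1.   2.7 79.7] turn 0.007 tcp [0.4177 0.2347 0.2099] jaw 0.087 F [0.  0.7 0.5] t 9.5833 q [ 0.42  0.05  1.99 -0.    1.11  0.34]
bar corners pred [[439. 173.]
 [597. 247.]]
post top pred [[155. 269.]] tcp [[534. 111.]]
```

Request:
{"method": "jog_arm", "body": {"increments": [[28, -1, 3, 8, 0], [28, -1, 3, 20, 0], [28, -1, 3, 32, 0], [28, -1, 3, 44, 0], [28, -1, 3, 54, 0], [28, -1, 3, 64, 0], [28, -1, 3, 72, 0], [28, -1, 3, 79, 0]]}}

```text
clock: 10.25
eef_pos: [0.4206, 0.2333, 0.1296]
ee_rot: [-0.0, 0.676, 0.737, -0.002]
force: [-0.2, -1.7, 0.5]
grip_width: 0.326
```

```bash
python3 - <<'E'
from h import *
import cv2
f=np.load("fit.npy")[0];a=-1
bar=w(f,(.165*np.sin(a),.04,.06+.165*np.cos(a)))[0]
rel([bar[0],bar[1],bar[2]-.019],f[2]);print(get_state()["grip_width"])
im=capture("scene")[:,:,::-1]
cv2.imwrite("pics/a3.png",cv2.resize(im[160:270,268:400],(720,600),interpolation=cv2.INTER_CUBIC))
E
```

```text
shift mm [ 0.5 -0.3 -0.6] turn 0.007 tcp [0.4206 0.2333 0.1296] jaw 0.087 F [-0.2 -1.7  0.5] t 10.25 q [ 0.42  0.16  2.04 -0.    0.94  0.33]
0.32625015764011844
```

View pics/a3.png

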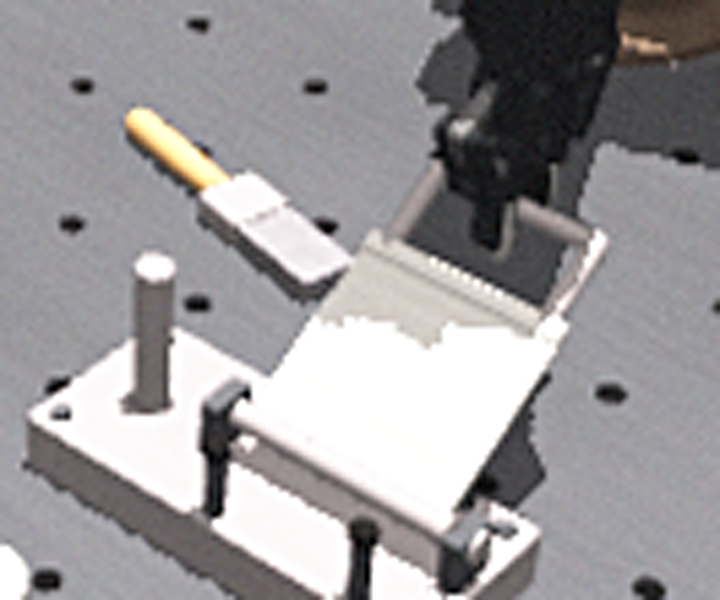

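The far finger is through the handle window at (490,230), straddling the bar at about (520,205). The post is down in the bore at (155,330). Closing.

Request:
{"method": "jog_arm", "body": {"increments": [[0, 0, 0, 0, 0], [0, 0, 0, 0, 0], [0, 0, 0, 0, 0], [0, 0, 0, 0, 0], [0, 0, 0, 0, 0], [0, 0, 0, 0, 0], [0, 0, 0, 0, 0], [0, 0, 0, 0, 0]], "newtons": 40}}

```text
clock: 10.97
eef_pos: [0.4216, 0.233, 0.129]
ee_rot: [0.001, 0.676, 0.737, -0.001]
force: [6.1, -0.6, -6.6]
grip_width: 0.124
```

```bash
python3 - <<'E'
from h import *
f=np.load("fit.npy")[0]
rel(get_state()["eef_pos"],f[2]);s=get_state();print(s["grip_width"])
q=s["ee_rot"];R=Ro.from_quat([*q[1:],q[0]]).as_matrix();p=s["eef_pos"]
c,sn=np.cos(f[2]),np.sin(f[2]);d=p[:2]-f[:2];L=[c*d[0]+sn*d[1],-sn*d[0]+c*d[1],p[2]];print("tcp in fixture",np.round(L,4))
for a in np.arange(-1,.01,.1):
    X=w(f,(.165*np.sin(a),L[1],.06+.165*np.cos(a)-.019))[0]
    print(round(a,2),np.round(R.T@(X-p)*1e3,1))
E
```

```text
shift mm [0. 0. 0.] turn 0.007 tcp [0.4216 0.233  0.129 ] jaw 0.087 F [ 6.1 -0.6 -6.6] t 10.9667 q [ 0.42  0.17  2.04 -0.    0.93  0.33]
0.12437320808242283
tcp in fixture [-0.1376  0.0391  0.129 ]
-1.0 [ 0.  -1.2 -1.1]
-0.9 [ -0.1   8.4 -14.6]
-0.8 [ -0.2  19.3 -27. ]
-0.7 [ -0.3  31.3 -38.2]
-0.6 [ -0.5  44.4 -48.2]
-0.5 [ -0.6  58.5 -56.8]
-0.4 [ -0.7  73.3 -64. ]
-0.3 [ -0.9  88.8 -69.7]
-0.2 [ -1.  104.8 -73.8]
-0.1 [ -1.1 121.1 -76.2]
-0.0 [ -1.2 137.6 -77.1]
```

Request:
{"method": "jog_arm", "body": {"increments": [[0, 0, 3, -7, 0], [0, 0, 8, -14, 0], [0, 0, 13, -20, 0], [0, 0, 19, -27, 0], [0, 0, 25, -33, 0], [0, 0, 31, -38, 0], [0, 0, 38, -43, 0], [0, 0, 44, -48, 0]]}}

```text
clock: 11.63
eef_pos: [0.4653, 0.2366, 0.1765]
ee_rot: [0.001, 0.676, 0.737, -0.002]
force: [3.1, 0.6, -7.2]
grip_width: 0.123
```

```bash
cat > arc.py <<'E'
from h import *
f=np.load("fit.npy")[0]
s=get_state();print("F",np.round(s["force"],1),"t",s["clock"],"g",s["grip_width"])
q=s["ee_rot"];R=Ro.from_quat([*q[1:],q[0]]).as_matrix();p=s["eef_pos"]
c,sn=np.cos(f[2]),np.sin(f[2]);d=p[:2]-f[:2];L=[c*d[0]+sn*d[1],-sn*d[0]+c*d[1],p[2]]
print("tcp in fixture",np.round(L,4),"angle",np.arctan2(L[0],L[2]+.019-.06),"r",np.hypot(L[0],L[2]+.019-.06))
for a in np.arange(-.6,.01,.05):
    X=w(f,(.165*np.sin(a),L[1],.06+.165*np.cos(a)-.019))[0]
    print(round(a,2),np.round(R.T@(X-p)*1e3,1))
E
python3 arc.py
```

```text
F [ 3.1  0.6 -7.2] t 11.6333 g 0.12322714815879669
tcp in fixture [-0.0938  0.0392  0.1765] angle -0.6053589940832419 r 0.16476504568507883
-0.6 [-0.   0.6 -0.7]
-0.55 [-0.1  7.5 -5.2]
-0.5 [-0.1 14.6 -9.3]
-0.45 [ -0.2  22.  -13.1]
-0.4 [ -0.3  29.5 -16.5]
-0.35 [ -0.3  37.1 -19.6]
-0.3 [ -0.4  45.  -22.2]
-0.25 [ -0.5  52.9 -24.5]
-0.2 [ -0.5  60.9 -26.3]
-0.15 [ -0.6  69.  -27.8]
-0.1 [ -0.7  77.2 -28.8]
-0.05 [ -0.7  85.5 -29.5]
0.0 [ -0.8  93.7 -29.7]
```

Forces are low and the radius is right. Continue to about −0.2.

Request:
{"method": "jog_arm", "body": {"increments": [[0, 0, 7, -5, 0], [0, 0, 14, -9, 0], [0, 0, 22, -13, 0], [0, 0, 29, -16, 0], [0, 0, 37, -19, 0], [0, 0, 45, -22, 0], [0, 0, 53, -24, 0], [0, 0, 61, -26, 0]]}}

```text
clock: 12.3
eef_pos: [0.5273, 0.2417, 0.204]
ee_rot: [0.001, 0.676, 0.737, -0.002]
force: [-2.3, -4.3, 3.6]
grip_width: 0.121
```

```bash
python3 arc.py
```

```text
F [-2.3 -4.3  3.6] t 12.3 g 0.12061488662242822
tcp in fixture [-0.0315  0.0393  0.204 ] angle -0.1908972027133116 r 0.16603436576544475
-0.6 [  0.6 -61.6  26.9]
-0.55 [  0.5 -54.7  22.4]
-0.5 [  0.4 -47.6  18.3]
-0.45 [  0.4 -40.3  14.5]
-0.4 [  0.3 -32.7  11.1]
-0.35 [  0.2 -25.1   8. ]
-0.3 [  0.2 -17.3   5.4]
-0.25 [ 0.1 -9.3  3.2]
-0.2 [ 0.  -1.3  1.3]
-0.15 [-0.1  6.8 -0.1]
-0.1 [-0.1 15.  -1.2]
-0.05 [-0.2 23.3 -1.8]
0.0 [-0.2 31.5 -2. ]
```

Request:
{"method": "jog_arm", "body": {"increments": [[0, 0, 5, 0, 0], [0, 0, 11, -1, 0], [0, 0, 16, -1, 0], [0, 0, 21, -1.5, 0], [0, 0, 26, -2, 0], [0, 0, 29, -2, 0], [0, 0, 31, -2, 0], [0, 0, 31, -2, 0]]}}

```text
clock: 12.97
eef_pos: [0.5592, 0.2444, 0.2066]
ee_rot: [0.002, 0.676, 0.737, -0.001]
force: [-1.3, -2.7, 5.4]
grip_width: 0.123
```

Request:
{"method": "jog_arm", "body": {"increments": [[0, 0, 0, 0, 0], [0, 0, 0, 0, 0], [0, 0, 0, 0, 0], [0, 0, 0, 0, 0], [0, 0, 0, 0, 0], [0, 0, 0, 0, 0], [0, 0, 0, 0, 0], [0, 0, 0, 0, 0]]}}

```text
clock: 13.63
eef_pos: [0.5592, 0.2444, 0.2066]
ee_rot: [0.002, 0.676, 0.737, -0.001]
force: [-0.4, -3.5, 4.1]
grip_width: 0.121
```

```bash
python3 arc.py|head -2; python3 - <<'E'
from h import *
import cv2
im=capture("scene")[:,:,::-1]
cv2.imwrite("pics/a4.png",cv2.resize(im[160:270,268:400],(720,600),interpolation=cv2.INTER_CUBIC))
f=np.load("fit.npy")[0];S=720/132
k=lambda X:np.round((proj("scene",X)-[267.5,159.5])*S).tolist()
for a in(-.1,0,.1):print(a,"rim,bar corners",k(w(f,[(r*np.sin(a),.04+d,.06+r*np.cos(a)) for r,d in((.12,-.06),(.12,.06),(.165,-.048),(.165,.048))])))
print(get_state()["qd"].round(3))
E
```

```text
F [-0.4 -3.5  4.1] t 13.6333 g 0.12145544481239133
tcp in fixture [0.0005 0.0395 0.2066] angle 0.0027441387448727075 r 0.16559476014508964
-0.1 rim,bar corners [[274.0, 225.0], [478.0, 328.0], [304.0, 156.0], [471.0, 237.0]]
0 rim,bar corners [[259.0, 234.0], [463.0, 339.0], [283.0, 169.0], [450.0, 251.0]]
0.1 rim,bar corners [[243.0, 246.0], [448.0, 352.0], [261.0, 186.0], [429.0, 269.0]]
[-0.001  0.003 -0.    -0.     0.     0.001]
```

View pics/a4.png

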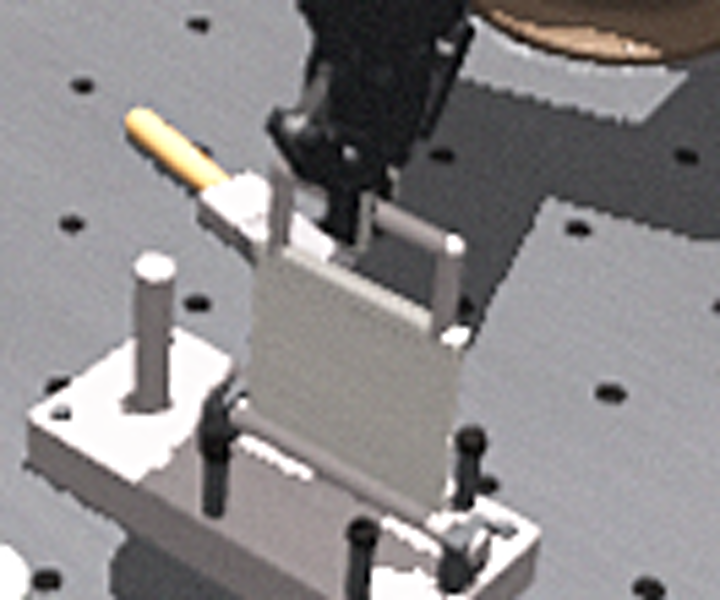

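Picture a4 shows the flap upright and gripped. Its rim corner is at (463,335), where 0 rad predicts (463,339), and its bar corners are at (282,172) and (453,243). The post still stands in the bore with nothing touching it.

```bash
python3 -c "
from workcell import *
print(finish_job())"
```

```text
the job is handed in; nothing more can be done
None
```

The job is handed in at about 13.7 s on the robot clock: the longest pin is in the bore and released, and the flap is held upright in the fingers. `finish_job()` gave no verdict, so this rests on my own checks.

- **Post:** I moved it from the rack into the fixture bore without contact forces. After release its top appears where a fully seated post should be, within about 1 pixel, and the gripper is well clear of it.
- **Flap:** I pinched the bar at 40 N and led it round the arc to upright. Finger position puts it at about +0.003 rad. In the last picture its corners match upright to 1–2 pixels (about 0.03 rad). The joints are at rest, and the wrist force is about 5 N with the bar still gripped.
- **Bystanders:** I did not check each one in a final picture. The brush looks undisturbed in the last crop, and nothing along the path suggested contact with the others.
- **Small disagreements:** the bar corners sat 1–2 pixels off the fitted model, and the two cameras' position estimates differed by about 1–3 mm. The wrist showed a residual sideways force of about 3.5 N along the hinge.

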